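# Load the engraving box and close its cover onto the interlock switch

## Task

Slide the engraving box's cover all the way back, lay the long flat wooden block flat on the floor of the chamber and let go of it, then slide the cover shut over it until the roller lever of the switch at the box end just clicks, which it does as its arm comes parallel with the end of the box. Stop there, do not drive the lever on into its overtravel, let go so that the cover keeps the switch pressed, and leave the other two blocks where they are.

Things in the scene. Friction and masses are not known exactly. Their poses are not given: they have to be found in the camera images.
- engraving_box: Low grey fixed metal box, 160 (x) x 262 (y) mm, rails' top at 56 mm. Origin on the worktop under the centre of its chamber. From y = -50 to -185 mm it runs on as a drive housing of rim height, over which the open cover slides; at y = +77 mm is its end face, the switch end. Its own y axis is the cover's closing direction.
- chamber (a point): Centre of the chamber's floor, 12 mm above the worktop. The chamber is open at the top, inside 134 mm (box x) by 100 mm (box y); its rim is 33 mm above the floor.
- cover (a joint): Slide of the flat aluminium cover (142 mm along y, 142 wide, top at 51 mm, front edge turned up to 58). 0: front edge flush with the box's end face; grows as it opens to the box's -y: 0.127 clears the chamber, 0.133 is the stop. Negative: it hangs out past the end face (stop at -0.045). About 4 N of friction; it stays where left. Its edge first meets the roller between 0.012 and 0.032.
- cover_grip (a point): Top centre of the black grip bar on the cover, 81 mm above the worktop. The bar is 70 mm along the box's x, 14 mm thick along the box's y, and stands 30 mm tall on the plate.
- switch_lever (a joint): Swing of the roller lever about its vertical pivot. 0: at rest, leaning over the end wall towards the chamber. The closing cover's front edge pushes the roller and it grows; at 0.40 the arm is parallel with the box's end face and the switch clicks on (off again below 0.36). 0.40 to 0.58 is allowed travel (about 11 mm more of cover); past 0.58 is harmful overtravel.
- roller (a point): Roller end of the lever, on the roller's axis at the arm's height, 60 mm above the worktop. The steel arm lies level, 60 mm from pivot to roller; the white roller, 20 mm in diameter, hangs below it. A light spring (about 1 N at the roller) returns the lever; the cover's friction holds against it.
- pivot (a point): Pivot of the lever on the black limit switch (44 x 46 mm, 45 mm tall), 60 mm above the worktop, beside the box's switch end at about x = +100, y = +83 to +94 mm in the box's frame (differs from one setup to another).
- long_block: The block to engrave: long flat wooden offcut, 40 (x) x 120 (y) x 20 (z) mm, origin at the centre of its underside. Loose on the worktop.
- thick_block: Another wooden offcut, 45 x 90 x 38 mm, thicker and shorter; leave it. Origin at the centre of its underside.
- short_block: Another wooden offcut, 38 x 60 x 19 mm, half as long; leave it. Origin at the centre of its underside.

How it is judged:
By the outcome, as a careful person would: the job done as asked, in the order asked, and still so for the second after the job is handed in, with the robot touching nothing.
It also fails if it takes over 67 s, if anything falls off the work surface, if the arm or the gripper's body presses on something with over 40 N, if the wrist force passes 120 N, or if a joint passes its speed limit or range.

## Robot

A 6-joint arm with a two-finger parallel gripper is mounted at the origin on a cart in front of the work surface, level with it; the furniture and walls round the work are solid. World frame = base frame: x ahead of the robot, y to its left, z up, the work surface at z = 0. Lengths are in m, angles in degrees, forces in N, time in s.
With the tool pointing down it reaches from about 0.275 to 0.875 m from the base axis. Payload 12.5 kg.
Tool frame: the origin (TCP) lies at the very end of the fingers, on their centre line; the grasp point (between the pads) lies bot.hold_point_z behind it (bot.hold_point_z is the distance from the TCP to the grasp point, in m); z points along the fingers, y is the line along which they close (so a half turn about z gives the same grasp; the last joint's range is limited). The gripper opens to 85 mm and grips with 20 to 120 N. Pads are 22 mm wide; open, the fingers measure 114 mm over their backs; the gripper's body (76 mm by 85 mm) begins 54 mm behind the grasp point. The pads swing forward as they close: fully open they stand 13 mm farther back than shut.
Start: joints at [71.184, 20.094, 94.641, -0, 65.266, -4.847], TCP at [0.133, 0.534, 0.231] pointing down, gripper open.
Joint ranges: [-157.81, 157.81], [-45, 120.19], [0.68, 151.7], [-89.99, 269.99], [4.06, 180], [-164.3, 164.3]. Speed limits (degrees/s): [127.2, 127.2, 159.86, 180, 180, 180].

## Interface

Orientations are given as [roll, pitch, yaw] about the fixed x, y, z axes, in that order (R = Rz(yaw) Ry(pitch) Rx(roll)).
In Python, from rig import read_state, viewer, ticket, bot gives the robot as it stands.
- The arm moves only by the tool play_rows, never from a script. Its argument "increments" is a list of rows, each an object of numbers: "x", "y", "z": the shift along the tool's x, y, z scaled (see below); "wx", "wy", "wz": the turn, a rotation vector about the tool's x, y, z scaled (see below). A call has 1 to 12 rows; each row shifts and turns the commanded pose from where the row before left it, along the tool's axes as they then stand; what a row does not reach is not made up. The controller multiplies each number of a shift by 0.3 m and each number of a turn by 120 degrees. A row lasts 1/10 s, in which the tool goes at most 50 mm and 8.59 degrees, less where a joint would pass 70% of its speed; a pose out of reach is approached as far as the arm can. A call with a number of a shift or a turn outside -1 to 1 is refused whole. A call with a gripper value outside its range is refused whole. "fingers" is the gripper command: -1 is shut, 1 is fully open, values between are in proportion, set as the call begins (left out, the last holds). The fingers move at their own pace and stop on an object; "squeeze" is the grip in N (left out, the last holds). Time passes only in rows, so rows that do not move let the fingers close. It gives the time, the measured TCP pose, the force, the opening and the grip force at its end, in the units of the state.
- read_state(): the state, without advancing time (a new reading comes with each control period).
- viewer.camera(name): name is "scene" or "top" or "wrist"; returns the picture (420x560x3 uint8, blue, green, red); there is no depth.
- viewer.camera_info(name): a dict with "fov_y" (degrees; the focal length in pixels is half the picture's height over the tangent of half this angle, whatever the lens; pixels are square), "cx", "cy" (the principal point, pixels), "camera_from_world" (4x4, takes a point from world to camera coordinates); the wrist camera has in their place "mount" (4x4, takes a point from camera to tool coordinates, whose origin is the TCP and whose axes are the flange's). Camera axes: x right, y down, z forward; pixel columns grow to the right and rows downward; lengths in m; the calibration is good to about 2 mm. A picture is of the moment at which its call begins: read the wrist's pose just before it. camera_info takes no time and is no camera call.
- ticket.hand_in(): hands the job in; it is judged then, once.
The state is a dict: "time": time; "joint_pos": joint angles; "joint_vel": joint speeds; "joint_torque": joint torques, N m; "tcp_pos": TCP position; "tool_rot": TCP orientation; "contact_force": force on the tool from outside, world axes, zero at the start; "wrist_torque": the same for the moment, N m; "opening": finger opening in m; "finger_force": force on a finger pad.
Only numpy, scipy, OpenCV 4.12 (cv2) and the standard library are available. Lean on these libraries where they do the work, as an engineer would, in place of code of your own. Each camera call takes 0.05 s, during which the arm holds its last target. There are 200 camera calls.

## Working session

There is one attempt and no reset: what is moved stays moved. The work goes in short steps, Python scripts to look and compute and a tool call to move; the robot and the scene stay as the last step left them, time stands still between calls to the robot, and variables do not carry over. Pictures are saved under pics/ and viewed, at most 10 in all, crops included, and the job is handed in when it is done.

Besides the shell and the picture viewer there is one more tool, called after "Request:" by a JSON object that holds its "op" and its "data", one argument or row to a line. play_rows: Moves the arm, as the interface text tells. Shifts and turns lie within -1 to 1; 1 stands for 0.3 m of shift or 120 degrees of turn. Its arguments: {"type":"object","properties":{"increments":{"type":"array","items":{"type":"object","properties":{"x":{"type":"number"},"y":{"type":"number"},"z":{"type":"number"},"wx":{"type":"number"},"wy":{"type":"number"},"wz":{"type":"number"}}}},"fingers":{"type":"number"},"squeeze":{"type":"number"}},"required":["increments"]}

```bash
mkdir -p pics; cat > h.py <<'E'
import numpy as np, cv2
from rig import read_state, viewer, ticket, bot
from scipy.spatial.transform import Rotation as R
def T_tool(s):
    T=np.eye(4);T[:3,:3]=R.from_euler('xyz',s['tool_rot'],degrees=True).as_matrix();T[:3,3]=s['tcp_pos'];return T
def cam(name):
    i=viewer.camera_info(name);s=read_state()
    img=viewer.camera(name)
    W=np.linalg.inv(np.array(i['camera_from_world'])) if name!='wrist' else T_tool(s)@np.array(i['mount'])
    f=210/np.tan(np.radians(i['fov_y']/2))
    return img,(W,f,i['cx'],i['cy'])
def ray(c,u,v,z):
    W,f,cx,cy=c;d=W[:3,:3]@np.array([(u-cx)/f,(v-cy)/f,1.]);o=W[:3,3]
    return o+d*(z-o[2])/d[2]
def proj(c,p):
    W,f,cx,cy=c;q=W[:3,:3].T@(np.array(p)-W[:3,3]);return np.array([q[0]/q[2]*f+cx,q[1]/q[2]*f+cy])
E
python3 - <<'E'
from h import *
import pickle
d={}
for n in ('top','scene','wrist'):
    im,c=cam(n);cv2.imwrite(f'pics/{n}0.png',im);d[n]=c;print(n,viewer.camera_info(n),c[0].round(3).tolist(),c[1])
pickle.dump(d,open('c0.pkl','wb'));print(read_state(),bot.hold_point_z)
a=cv2.imread('pics/top0.png');b=cv2.imread('pics/scene0.png')
E
```

```text
top {'fov_y': 56.92807464602067, 'cx': 276.0985897403322, 'cy': 203.01031980942227, 'camera_from_world': array([[-0.02711298, -0.99951781, -0.01513414,  0.01344346],
       [-0.98752041,  0.02913103, -0.15477346,  0.52126131],
       [ 0.1551397 ,  0.0107489 , -0.98783406,  1.07074248],
       [ 0.        ,  0.        ,  0.        ,  1.        ]])} [[-0.027, -0.988, 0.155, 0.349], [-1.0, 0.029, 0.011, -0.013], [-0.015, -0.155, -0.988, 1.139], [0.0, 0.0, 0.0, 1.0]] 387.3514819230661
scene {'fov_y': 46.89387949511552, 'cx': 276.0800846761424, 'cy': 208.14954370339143, 'camera_from_world': array([[ 0.55515908, -0.83171354,  0.00713965, -0.29420106],
       [-0.45862345, -0.31326433, -0.83158282,  0.3254984 ],
       [ 0.69387529,  0.45838635, -0.55535487,  1.08949041],
       [ 0.        ,  0.        ,  0.        ,  1.        ]])} [[0.555, -0.459, 0.694, -0.443], [-0.832, -0.313, 0.458, -0.642], [0.007, -0.832, -0.555, 0.878], [0.0, 0.0, 0.0, 1.0]] 484.1926589318874
wrist {'fov_y': 71.55041515174821, 'cx': 277.6573399165511, 'cy': 212.93429925071194, 'mount': array([[ 2.32412448e-04, -9
[... 451 characters left out ...]
ime': 0.15, 'joint_pos': array([ 7.11849330e+01,  2.01179041e+01,  9.46668630e+01,  4.61497754e-04,
        6.52664151e+01, -4.84861252e+00]), 'joint_vel': array([-0.04152835, -0.0302975 , -0.01258979, -0.10686478, -0.04487502,
       -0.02437814]), 'joint_torque': array([ 6.95961699e-04, -5.06245923e+01, -2.91502851e+01, -1.20569366e-04,
        3.32733594e-03, -8.65046360e-06]), 'tcp_pos': array([0.13265115, 0.53351009, 0.23088685]), 'tool_rot': array([-1.79949036e+02, -4.74357506e-03,  1.66033350e+02]), 'contact_force': array([-0.31279276,  0.2177634 ,  0.79585581]), 'wrist_torque': array([ 0.02331084, -0.01827082,  0.02832074]), 'finger_force': 0.0, 'opening': 0.08533091694498078} 0.0187
```

View pics/top0.png

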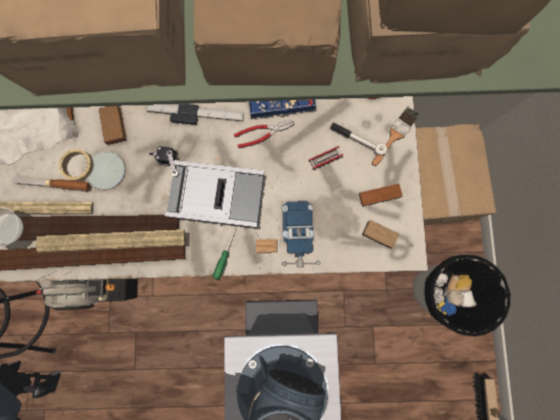

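View pics/scene0.png

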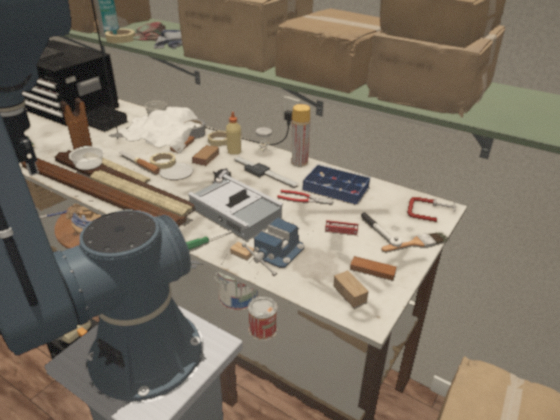

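Top view: the box is at about (215,195) with the grip bar at (220,193) and the switch at (165,155). The long block is probably the one at (380,195), the thick one at (380,234) and the short one at (266,246). I'll measure these now.

```bash
python3 - <<'E'
from h import *
import pickle
d=pickle.load(open('c0.pkl','rb'));c=d['top'];im=cv2.imread('pics/top0.png')
hsv=cv2.cvtColor(im,cv2.COLOR_BGR2HSV)
for name,(u,v),z,r in (('long',(380,195),.02,30),('thick',(380,234),.038,26),('short',(266,246),.019,17),('other',(112,124),.03,28)):
    m=np.zeros(im.shape[:2],np.uint8);m[v-r:v+r,u-r:u+r]=255
    m&=cv2.inRange(hsv,(0,90,30),(25,255,230))
    cs,_=cv2.findContours(m,cv2.RETR_EXTERNAL,cv2.CHAIN_APPROX_NONE);k=max(cs,key=cv2.contourArea)
    w=np.array([ray(c,*p[0],z)[:2] for p in k],np.float32)
    print(name,cv2.minAreaRect(w*1000),cv2.boundingRect(k))
print('grip',ray(c,220,193,.081))
cr=cv2.resize(im[135:235,150:280],None,fx=4.5,fy=4.5,interpolation=cv2.INTER_CUBIC)
s=cv2.imread('pics/scene0.png')
cv2.imwrite('pics/box0.png',cr)
w=cv2.imread('pics/wrist0.png')
cv2.imwrite('pics/ws.png',np.hstack([cv2.resize(s[150:260,180:310],None,fx=3,fy=3),cv2.resize(w,(400,330))]))
E
```

```text
long ((541.41748046875, -306.095947265625), (40.235450744628906, 121.30116271972656), 11.941397666931152) (359, 184, 43, 22)
thick ((424.77740478515625, -294.3996887207031), (90.6541748046875, 45.45848846435547), 62.30058670043945) (364, 221, 35, 27)
short ((401.97503662109375, 31.280834197998047), (57.70680618286133, 37.22365188598633), 88.9067153930664) (256, 239, 21, 14)
other ((779.87646484375, 486.6005859375), (119.18303680419922, 65.03265380859375), 12.031859397888184) (99, 106, 27, 38)
grip [0.54787521 0.153469   0.081     ]
```

View pics/box0.png

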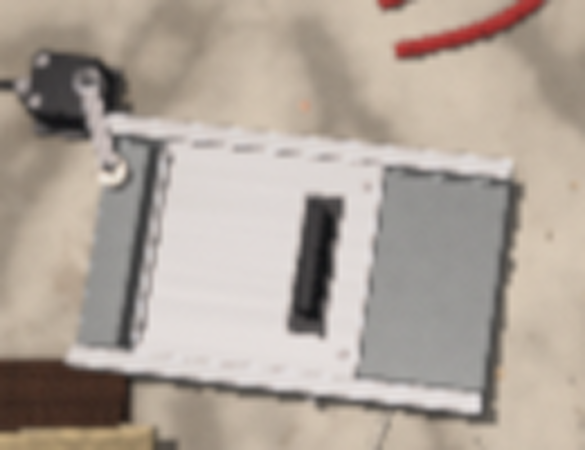

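View pics/ws.png

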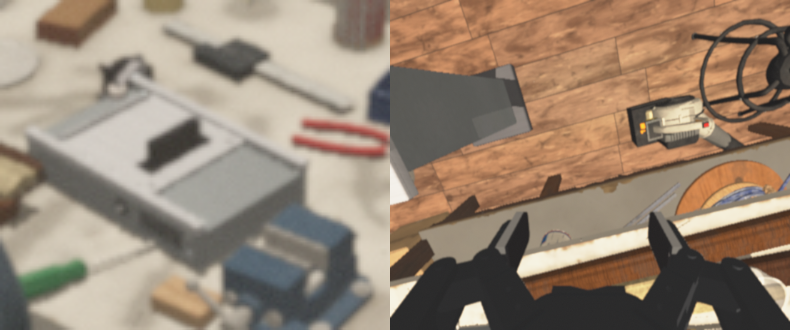

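Crop: rail corners at about (110,118), (513,160), (480,410) and (68,358). The cover is part-open and the lever leans over the end wall at the upper left. From the measured size (40x121 mm), the long block is the one at (0.541,-0.306).

```bash
python3 - <<'E'
from h import *
import pickle
d=pickle.load(open('c0.pkl','rb'));c=d['top']
P=[ray(c,150+x/4.5,135+y/4.5,.056)[:2]*1000 for x,y in ((110,118),(513,160),(480,410),(68,358))]
print(np.round(P))
print([round(np.linalg.norm(P[i]-P[(i+1)%4])) for i in range(4)])
yd=(P[0]-P[1]+P[3]-P[2]);yd/=np.linalg.norm(yd);print('yaxis',yd,'yaw',np.degrees(np.arctan2(-yd[0],yd[1])))
m=sum(P)/4;o=m+yd*54;xd=np.array([yd[1],-yd[0]]);print('origin',o)
for n,(x,y),z in (('grip',(318,265),.081),('bargl',(310,265),.081),('roller',(112,173),.061),('pivot',(87,82),.061),('coverfront',(150,245),.058),('coverback',(370,270),.051)):
    p=ray(c,150+x/4.5,135+y/4.5,z)[:2]*1000;print(n,p.round(1),'box',np.round([(p-o)@xd,(p-o)@yd],1))
E
```

```text
[[650. 289.]
 [614.  31.]
 [455.  55.]
 [495. 313.]]
[261, 161, 262, 157]
yaxis [0.14517787 0.98940557] yaw -8.34757920028252
origin [561.44709024 225.3210288 ]
grip [545.3 151.6] box [ -5.3 -75.3]
bargl [545.5 156.6] box [ -5.8 -70.3]
roller [612.4 285.7] box [41.6 67.1]
pivot [672.7 302.6] box [98.9 92.6]
coverfront [565.6 261.8] box [-1.1 36.7]
coverback [546.7 123.2] box [   0.2 -103.1]
```

```bash
cat >> h.py <<'E'
O=np.array([.5614,.2253]);YAW=-8.35
def axes(yaw):
    a=np.radians(yaw);return np.array([np.cos(a),np.sin(a)]),np.array([np.sin(a),-np.cos(a)])
def boxw(x,y,O=O,yaw=YAW):
    a=np.radians(yaw);return O+x*np.array([np.cos(a),np.sin(a)])+y*np.array([-np.sin(a),np.cos(a)])
def plan(xy,z,yaw):
    s=read_state();p=s['tcp_pos'];tx,ty=axes(yaw);d=np.array(xy)-p[:2]
    t=(yaw-s['tool_rot'][2]+180)%360-180
    print('t',s['time'],'at',np.round(p,4),s['tool_rot'].round(2),'turn wz',round(-t/120,4),'x %.4f y %.4f z %.4f'%(d@tx/.3,d@ty/.3,(p[2]-z)/.3))
E
```

Request:
{"op": "play_rows", "data": {
  "increments": [
    {"wz": -0.047},
    {"x": -0.129,"y": -0.088},
    {"x": -0.129,"y": -0.088},
    {"x": -0.129,"y": -0.088},
    {"x": -0.129,"y": -0.088},
    {"x": -0.129,"y": -0.088},
    {"x": -0.129,"y": -0.088},
    {"x": -0.129,"y": -0.088},
    {"x": -0.129,"y": -0.088},
    {"x": -0.129,"y": -0.088},
    {"x": -0.129,"y": -0.088},
    {"x": -0.129,"y": -0.088}
  ],
  "fingers": 1
}}

```text
$.increments[0]: bad value
```

Request:
{"op": "play_rows", "data": {
  "increments": [
    {"x": -0.12,"y": -0.088},
    {},
    {}
  ]
}}

```text
$.increments[0]: bad value
```

```bash
python3 - <<'E'
from h import *
import pickle
im,c=cam('wrist');cv2.imwrite('pics/w1.png',im);pickle.dump(c,open('c1.pkl','wb'))
print(read_state()['tcp_pos'])
plan((.5455,.153),.13,171.65)
E
```

```text
[0.13267337 0.53356281 0.23095028]
t 0.2 at [0.1327 0.5336 0.231 ] [-179.96   -0.    166.03] turn wz -0.0468 x -1.5457 y -1.0553 z 0.3365
```

View pics/w1.png

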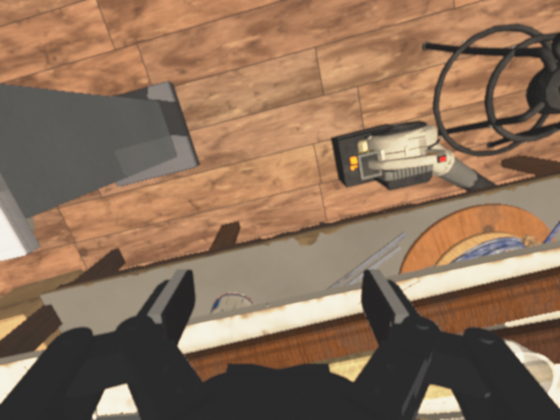

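The moves were refused, probably because each row needs all six numbers. The picture only shows the start view: floor and bench edge.

Request:
{"op": "play_rows", "data": {
  "increments": [
    {"x": 0,"y": 0,"z": 0,"wx": 0,"wy": 0,"wz": -0.047},
    {"x": -0.129,"y": -0.088,"z": 0,"wx": 0,"wy": 0,"wz": 0},
    {"x": -0.129,"y": -0.088,"z": 0,"wx": 0,"wy": 0,"wz": 0},
    {"x": -0.129,"y": -0.088,"z": 0,"wx": 0,"wy": 0,"wz": 0},
    {"x": -0.129,"y": -0.088,"z": 0,"wx": 0,"wy": 0,"wz": 0},
    {"x": -0.129,"y": -0.088,"z": 0,"wx": 0,"wy": 0,"wz": 0},
    {"x": -0.129,"y": -0.088,"z": 0,"wx": 0,"wy": 0,"wz": 0},
    {"x": -0.129,"y": -0.088,"z": 0,"wx": 0,"wy": 0,"wz": 0},
    {"x": -0.129,"y": -0.088,"z": 0,"wx": 0,"wy": 0,"wz": 0},
    {"x": -0.129,"y": -0.088,"z": 0,"wx": 0,"wy": 0,"wz": 0},
    {"x": -0.129,"y": -0.088,"z": 0,"wx": 0,"wy": 0,"wz": 0},
    {"x": -0.129,"y": -0.088,"z": 0,"wx": 0,"wy": 0,"wz": 0}
  ],
  "fingers": 1
}}

```text
time: 1.4
tcp_pos: [0.513, 0.1831, 0.2313]
tool_rot: [180.0, -0.0, 171.7]
contact_force: [0.6, 0.7, 0.2]
opening: 0.0854
finger_force: 0.0
```

Request:
{"op": "play_rows", "data": {
  "increments": [
    {"x": -0.12,"y": -0.088,"z": 0,"wx": 0,"wy": 0,"wz": 0},
    {"x": 0,"y": 0,"z": 0,"wx": 0,"wy": 0,"wz": 0},
    {"x": 0,"y": 0,"z": 0,"wx": 0,"wy": 0,"wz": 0}
  ]
}}

```text
time: 1.7
tcp_pos: [0.5437, 0.1528, 0.2308]
tool_rot: [-180.0, -0.1, 171.6]
contact_force: [-0.1, 0.6, -0.1]
opening: 0.085
finger_force: 0.0
```

```bash
python3 - <<'E'
from h import *
import pickle
im,c=cam('wrist');cv2.imwrite('pics/w2.png',im);pickle.dump(c,open('c1.pkl','wb'))
plan((.5455,.153),.056,171.65)
E
```

```text
t 1.75 at [0.5432 0.1535 0.231 ] [-1.7999e+02 -5.0000e-02  1.7165e+02] turn wz 0.0 x -0.0078 y -0.0007 z 0.5832
```

View pics/w2.png

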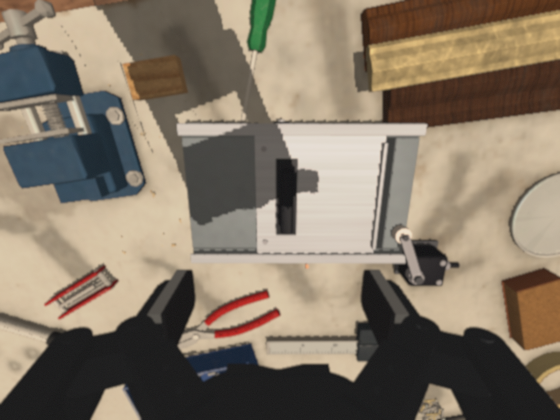

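Clear wrist view: rail corners at about (179,124), (426,124), (411,263) and (193,261), the grip bar from (287,159) to (287,235), the roller at (403,236) and the pivot at (417,277).

```bash
python3 - <<'E'
from h import *
import pickle
c=pickle.load(open('c1.pkl','rb'))
q=lambda u,v,z:ray(c,u,v,z)[:2]*1000
P=[q(*p,.056) for p in ((426,124),(179,124),(193,261),(411,263))]
print(np.round(P),[round(np.linalg.norm(P[i]-P[(i+1)%4])) for i in range(4)])
yd=(P[0]-P[1]+P[3]-P[2]);yd/=np.linalg.norm(yd);print('yaw',np.degrees(np.arctan2(-yd[0],yd[1])))
m=sum(P)/4;o=m+yd*54;xd=np.array([yd[1],-yd[0]]);print('origin',o)
im=cv2.imread('pics/w2.png');g=im.max(2)
m=np.zeros_like(g);m[150:245,265:300]=(g[150:245,265:300]<45)*255
ys,xs=np.nonzero(m);print('bar px',xs.min(),xs.max(),ys.min(),ys.max())
for n,(x,y),z in (('bar1',(287,160),.081),('bar2',(287,235),.081),('roller',(403,236),.061),('pivot',(417,277),.061),('coverfront',(379,190),.058),('coverback',(257,200),.051)):
    p=q(x,y,z);print(n,p.round(1),'box',np.round([(p-o)@xd,(p-o)@yd],1))
E
```

```text
[[495. 317.]
 [457.  62.]
 [615.  39.]
 [657. 301.]] [258, 159, 266, 162]
yaw -8.714624945506582
origin [564.23847859 233.07433341]
bar px 277 295 160 232
bar1 [507.2 168.2] box [-46.6 -72.8]
bar2 [587.4 157.1] box [ 34.4 -71.5]
roller [616.8 289.8] box [43.4 64. ]
pivot [674.  306.1] box [97.5 88.8]
coverfront [558.4 265.2] box [-10.6  30.8]
coverback [551.8 128.1] box [   3.6 -105.6]
```

Request:
{"op": "play_rows", "data": {
  "increments": [
    {"x": -0.007,"y": 0.016,"z": 0.14,"wx": 0,"wy": 0,"wz": 0},
    {"x": 0,"y": 0,"z": 0.14,"wx": 0,"wy": 0,"wz": 0},
    {"x": 0,"y": 0,"z": 0.14,"wx": 0,"wy": 0,"wz": 0},
    {"x": 0,"y": 0,"z": 0.1,"wx": 0,"wy": 0,"wz": 0},
    {"x": 0,"y": 0,"z": 0.063,"wx": 0,"wy": 0,"wz": 0},
    {"x": 0,"y": 0,"z": 0,"wx": 0,"wy": 0,"wz": 0}
  ]
}}

```text
time: 2.35
tcp_pos: [0.5442, 0.1586, 0.0542]
tool_rot: [-179.9, -0.3, 171.8]
contact_force: [-0.3, -0.2, 0.3]
opening: 0.0854
finger_force: 0.0
```

Request:
{"op": "play_rows", "data": {
  "increments": [
    {"x": 0,"y": 0,"z": 0,"wx": 0,"wy": 0,"wz": 0},
    {"x": 0,"y": 0,"z": 0,"wx": 0,"wy": 0,"wz": 0},
    {"x": 0,"y": 0,"z": 0,"wx": 0,"wy": 0,"wz": 0},
    {"x": 0,"y": 0,"z": 0,"wx": 0,"wy": 0,"wz": 0},
    {"x": 0,"y": 0,"z": 0,"wx": 0,"wy": 0,"wz": 0},
    {"x": 0,"y": 0,"z": 0,"wx": 0,"wy": 0,"wz": 0},
    {"x": 0,"y": 0,"z": 0,"wx": 0,"wy": 0,"wz": 0},
    {"x": 0,"y": 0,"z": 0,"wx": 0,"wy": 0,"wz": 0}
  ],
  "fingers": -1,
  "squeeze": 30
}}

```text
time: 3.15
tcp_pos: [0.5468, 0.1581, 0.0572]
tool_rot: [180.0, 0.1, 171.7]
contact_force: [-0.9, 1.3, 6.3]
opening: 0.0135
finger_force: 33.2
```

```bash
python3 - <<'E'
from h import *
import pickle
s=read_state();print(s['tcp_pos'],s['opening'],s['contact_force'])
im,c=cam('top');cv2.imwrite('pics/t3.png',im)
E
```

```text
[0.54682389 0.15809913 0.0571545 ] 0.013482224353733452 [-0.85435163  1.28427441  6.257982  ]
```

Request:
{"op": "play_rows", "data": {
  "increments": [
    {"x": 0,"y": -0.03,"z": -0.003,"wx": 0,"wy": 0,"wz": 0},
    {"x": 0,"y": -0.06,"z": 0,"wx": 0,"wy": 0,"wz": 0},
    {"x": 0,"y": -0.06,"z": 0,"wx": 0,"wy": 0,"wz": 0},
    {"x": 0,"y": -0.06,"z": 0,"wx": 0,"wy": 0,"wz": 0},
    {"x": 0,"y": -0.05,"z": 0,"wx": 0,"wy": 0,"wz": 0},
    {"x": 0,"y": -0.02,"z": 0,"wx": 0,"wy": 0,"wz": 0},
    {"x": 0,"y": 0,"z": 0,"wx": 0,"wy": 0,"wz": 0}
  ]
}}

```text
time: 3.9
tcp_pos: [0.5342, 0.0738, 0.0572]
tool_rot: [-180.0, -0.0, 171.6]
contact_force: [1.0, -4.3, -5.0]
opening: 0.0136
finger_force: 31.9
```

Request:
{"op": "play_rows", "data": {
  "increments": [
    {"x": 0,"y": -0.01,"z": 0,"wx": 0,"wy": 0,"wz": 0},
    {"x": 0,"y": -0.01,"z": 0,"wx": 0,"wy": 0,"wz": 0},
    {"x": 0,"y": 0,"z": 0,"wx": 0,"wy": 0,"wz": 0}
  ]
}}

```text
time: 4.2
tcp_pos: [0.5335, 0.069, 0.0573]
tool_rot: [180.0, 0.0, 171.7]
contact_force: [2.9, 2.0, -6.9]
opening: 0.0137
finger_force: 31.6
```

Request:
{"op": "play_rows", "data": {
  "increments": [
    {"x": 0,"y": -0.007,"z": 0,"wx": 0,"wy": 0,"wz": 0},
    {"x": 0,"y": -0.006,"z": 0,"wx": 0,"wy": 0,"wz": 0},
    {"x": 0,"y": 0,"z": 0,"wx": 0,"wy": 0,"wz": 0}
  ]
}}

```text
time: 4.5
tcp_pos: [0.5335, 0.0686, 0.0573]
tool_rot: [179.7, 0.1, 171.6]
contact_force: [6.6, 33.5, -11.4]
opening: 0.0134
finger_force: 31.5
```

```bash
python3 - <<'E'
from h import *
s=read_state();print(s['tcp_pos'],s['contact_force'])
E
```

```text
[0.53347825 0.06858423 0.05729453] [  6.63115664  33.465201   -11.35877729]
```

The cover is at its stop, with 33 N on the tool after about 90.5 mm of travel, so it started at q≈0.0425. Next I back off, release and look into the chamber.

Request:
{"op": "play_rows", "data": {
  "increments": [
    {"x": 0,"y": 0.013,"z": 0,"wx": 0,"wy": 0,"wz": 0},
    {"x": 0,"y": 0,"z": 0,"wx": 0,"wy": 0,"wz": 0}
  ]
}}

```text
time: 4.7
tcp_pos: [0.5335, 0.0693, 0.0573]
tool_rot: [180.0, 0.0, 171.7]
contact_force: [3.0, 4.1, -6.7]
opening: 0.0132
finger_force: 32.8
```

Request:
{"op": "play_rows", "data": {
  "increments": [
    {"x": 0,"y": 0,"z": 0,"wx": 0,"wy": 0,"wz": 0},
    {"x": 0,"y": 0,"z": 0,"wx": 0,"wy": 0,"wz": 0},
    {"x": 0,"y": 0,"z": 0,"wx": 0,"wy": 0,"wz": 0},
    {"x": 0,"y": 0,"z": -0.1,"wx": 0,"wy": 0,"wz": 0},
    {"x": 0,"y": 0,"z": -0.13,"wx": 0,"wy": 0,"wz": 0},
    {"x": -0.019,"y": 0.1,"z": -0.09,"wx": 0,"wy": 0,"wz": 0},
    {"x": 0,"y": 0.15,"z": 0,"wx": 0,"wy": 0,"wz": 0},
    {"x": 0,"y": 0.15,"z": 0,"wx": 0,"wy": 0,"wz": 0},
    {"x": 0,"y": 0.15,"z": 0,"wx": 0,"wy": 0,"wz": 0},
    {"x": 0,"y": 0,"z": 0,"wx": 0,"wy": 0,"wz": 0},
    {"x": 0,"y": 0,"z": 0,"wx": 0,"wy": 0,"wz": 0}
  ],
  "fingers": -0.2
}}

```text
time: 5.8
tcp_pos: [0.5626, 0.2315, 0.153]
tool_rot: [-180.0, -0.0, 171.8]
contact_force: [0.2, -0.4, -0.1]
opening: 0.0341
finger_force: 0.0
```

```bash
python3 - <<'E'
from h import *
import pickle
im,c=cam('wrist');cv2.imwrite('pics/w3.png',im)
it,ct=cam('top');cv2.imwrite('pics/t3.png',it);pickle.dump((c,ct),open('c3.pkl','wb'))
print(read_state()['tcp_pos'],read_state()['opening'])
cr=cv2.resize(it[135:235,150:280],(380,292),interpolation=cv2.INTER_CUBIC);w=cv2.resize(im,(400,300));
cv2.imwrite('pics/m3.png',np.vstack([im,]))
E
```

```text
[0.56281674 0.23017186 0.1532201 ] 0.03426563921700834
```

View pics/m3.png

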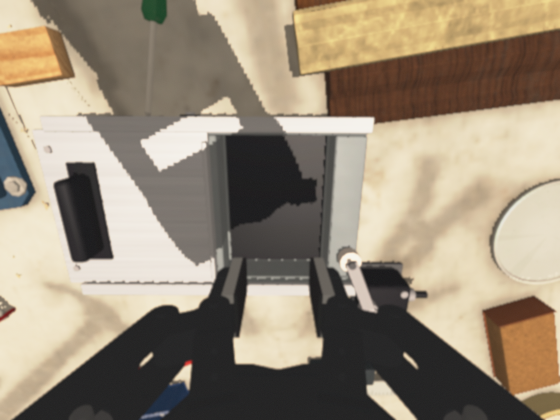

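The chamber floor shows dark, with corners at about (227,135), (326,137), (320,258) and (231,258). The lower wall face runs to the rim at about v=278, and the roller is at (349,261).

```bash
python3 - <<'E'
from h import *
import pickle
c,ct=pickle.load(open('c3.pkl','rb'))
q=lambda u,v,z:ray(c,u,v,z)[:2]*1000
F=[q(*p,.012) for p in ((227,135),(326,137),(320,258),(231,258))]
print('floor',np.round(F),'mid',np.round(sum(F)/4,1),[round(np.linalg.norm(F[i]-F[(i+1)%4])) for i in range(4)])
print('rail outer -x',q(373,118,.056).round(),q(45,118,.056).round(),'+x left',q(82,294,.056).round(),)
print('endface at',q(374,125,.056).round(),q(359,245,.056).round())
print('bar',q(66,180,.081).round(),q(75,262,.081).round(),'cover rear..front',q(212,180,.058).round())
print('roller',q(349,261,.061).round(1),'pivot',q(363,308,.061).round(1))
im=cv2.imread('pics/w3.png').max(2)
print('row200',im[205,200:370:3].tolist()); 
print('col280',im[110:300:3,300].tolist())
E
```

```text
floor [[493. 194.]
 [509. 286.]
 [634. 268.]
 [621. 173.]] mid [564.3 230.1] [93, 127, 96, 129]
rail outer -x [496. 317.] [459.  63.] +x left [617.  35.]
endface at [501. 318.] [603. 300.]
bar [506.  80.] [572.  62.] cover rear..front [525. 182.]
roller [615.  289.3] pivot [667.  299.2]
row200 [124, 124, 121, 120, 103, 89, 88, 79, 78, 84, 35, 33, 31, 31, 32, 32, 32, 31, 31, 33, 34, 31, 30, 33, 32, 34, 32, 47, 75, 85, 75, 79, 63, 68, 89, 89, 89, 86, 89, 89, 82, 72, 80, 79, 154, 193, 193, 193, 192, 192, 190, 189, 188, 184, 238, 238, 238]
col280 [226, 221, 153, 242, 243, 243, 244, 240, 130, 111, 111, 109, 108, 108, 106, 107, 106, 106, 103, 101, 86, 39, 35, 33, 32, 33, 33, 32, 33, 32, 32, 50, 86, 86, 86, 85, 83, 81, 80, 80, 78, 77, 75, 74, 73, 72, 70, 70, 68, 68, 85, 81, 80, 81, 82, 100, 150, 92, 159, 234, 235, 236, 228, 230]
```

Request:
{"op": "play_rows", "data": {
  "increments": [
    {"x": -0.0155,"y": -0.12,"z": -0.07,"wx": 0,"wy": 0,"wz": 0},
    {"x": -0.0155,"y": -0.14,"z": -0.06,"wx": 0,"wy": 0,"wz": 0},
    {"x": -0.0155,"y": -0.15,"z": -0.03,"wx": 0,"wy": 0,"wz": 0},
    {"x": -0.0155,"y": -0.15,"z": 0,"wx": 0,"wy": 0,"wz": 0},
    {"x": -0.0155,"y": -0.15,"z": 0,"wx": 0,"wy": 0,"wz": 0},
    {"x": -0.0155,"y": -0.15,"z": 0,"wx": 0,"wy": 0,"wz": 0},
    {"x": -0.0155,"y": -0.15,"z": 0,"wx": 0,"wy": 0,"wz": 0},
    {"x": -0.0155,"y": -0.15,"z": 0,"wx": 0,"wy": 0,"wz": 0},
    {"x": -0.0155,"y": -0.15,"z": 0,"wx": 0,"wy": 0,"wz": 0},
    {"x": -0.0155,"y": -0.15,"z": 0,"wx": 0,"wy": 0,"wz": 0},
    {"x": -0.0155,"y": -0.15,"z": 0,"wx": 0,"wy": 0,"wz": 0},
    {"x": -0.0155,"y": -0.16,"z": 0,"wx": 0,"wy": 0,"wz": 0}
  ],
  "fingers": 1
}}

```text
time: 7.1
tcp_pos: [0.5398, -0.3051, 0.2016]
tool_rot: [-180.0, -0.0, 171.6]
contact_force: [0.3, 0.1, 0.7]
opening: 0.0855
finger_force: 0.0
```

Request:
{"op": "play_rows", "data": {
  "increments": [
    {"x": 0,"y": 0,"z": 0,"wx": 0,"wy": 0,"wz": 0.065},
    {"x": 0,"y": 0,"z": 0,"wx": 0,"wy": 0,"wz": 0.065},
    {"x": 0,"y": 0,"z": 0,"wx": 0,"wy": 0,"wz": 0.065},
    {"x": 0,"y": 0,"z": 0,"wx": 0,"wy": 0,"wz": 0.065},
    {"x": 0,"y": 0,"z": 0,"wx": 0,"wy": 0,"wz": 0.065},
    {"x": 0,"y": 0,"z": 0,"wx": 0,"wy": 0,"wz": 0.065},
    {"x": 0,"y": 0,"z": 0,"wx": 0,"wy": 0,"wz": 0.065},
    {"x": 0,"y": 0,"z": 0,"wx": 0,"wy": 0,"wz": 0.065},
    {"x": 0,"y": 0,"z": 0,"wx": 0,"wy": 0,"wz": 0.06},
    {"x": 0,"y": 0,"z": 0,"wx": 0,"wy": 0,"wz": 0},
    {"x": 0,"y": 0,"z": 0,"wx": 0,"wy": 0,"wz": 0}
  ]
}}

```text
time: 8.2
tcp_pos: [0.5405, -0.3029, 0.2014]
tool_rot: [-180.0, -0.0, 102.2]
contact_force: [0.2, -0.2, 0.4]
opening: 0.0854
finger_force: 0.0
```

```bash
python3 - <<'E'
from h import *
im,c=cam('wrist');cv2.imwrite('pics/w4.png',im)
hsv=cv2.cvtColor(im,cv2.COLOR_BGR2HSV)
m=cv2.inRange(hsv,(0,100,30),(25,255,240))
cs,_=cv2.findContours(m,cv2.RETR_EXTERNAL,cv2.CHAIN_APPROX_NONE)
for k in cs:
    if cv2.contourArea(k)<800: continue
    w=np.array([ray(c,*p[0],.02)[:2]*1000 for p in k],np.float32);print(cv2.boundingRect(k),cv2.minAreaRect(w))
plan((.541,-.304),.002,101.94)
E
```

```text
(199, 268, 162, 62) ((573.653564453125, -450.134033203125), (65.54161834716797, 210.81602478027344), 89.58280181884766)
(499, 225, 61, 70) ((851.0911254882812, -320.5195007324219), (103.67092895507812, 51.17228317260742), 79.18035888671875)
(262, 140, 37, 102) ((544.3464965820312, -305.20556640625), (39.490299224853516, 119.27244567871094), 11.677979469299316)
(135, 118, 86, 91) ((425.24127197265625, -296.4582824707031), (100.12831115722656, 49.14605712890625), 62.339141845703125)
(401, 17, 17, 107) ((646.0816650390625, -155.5679931640625), (14.053263664245605, 98.8594970703125), 23.288766860961914)
(430, 11, 14, 109) ((671.2181396484375, -145.22120666503906), (12.429428100585938, 99.4903564453125), 22.55794334411621)
(0, 0, 103, 262) ((296.7025146484375, -312.33056640625), (262.38165283203125, 121.1402816772461), 85.3573989868164)
t 8.25 at [ 0.5407 -0.3028  0.2014] [-180.     -0.    102.21] turn wz 0.0023 x -0.0042 y 0.0001 z 0.6646
```

View pics/w4.png

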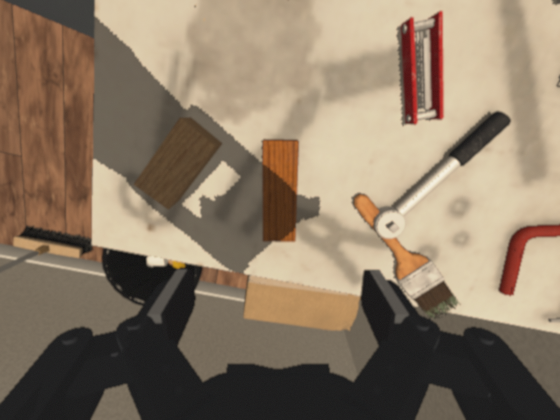

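The long block is centred at about pixel (281,190) and measures 39.5x119 mm at (0.5435,-0.3055). The thick block to its left at (178,163) leaves room for the fingers.

Request:
{"op": "play_rows", "data": {
  "increments": [
    {"x": -0.0104,"y": 0.006,"z": 0.12,"wx": 0,"wy": 0,"wz": 0.0035},
    {"x": 0,"y": 0,"z": 0.15,"wx": 0,"wy": 0,"wz": 0},
    {"x": 0,"y": 0,"z": 0.15,"wx": 0,"wy": 0,"wz": 0},
    {"x": 0,"y": 0,"z": 0.12,"wx": 0,"wy": 0,"wz": 0},
    {"x": 0,"y": 0,"z": 0.07,"wx": 0,"wy": 0,"wz": 0},
    {"x": 0,"y": 0,"z": 0.03,"wx": 0,"wy": 0,"wz": 0},
    {"x": 0,"y": 0,"z": 0.018,"wx": 0,"wy": 0,"wz": 0},
    {"x": 0,"y": 0,"z": 0,"wx": 0,"wy": 0,"wz": 0}
  ]
}}

```text
time: 9.05
tcp_pos: [0.5439, -0.3052, 0.0043]
tool_rot: [180.0, 0.0, 101.7]
contact_force: [-0.3, -0.1, -0.3]
opening: 0.0854
finger_force: 0.0
```

Request:
{"op": "play_rows", "data": {
  "increments": [
    {"x": 0,"y": 0,"z": 0,"wx": 0,"wy": 0,"wz": 0},
    {"x": 0,"y": 0,"z": 0,"wx": 0,"wy": 0,"wz": 0},
    {"x": 0,"y": 0,"z": 0,"wx": 0,"wy": 0,"wz": 0},
    {"x": 0,"y": 0,"z": 0,"wx": 0,"wy": 0,"wz": 0},
    {"x": 0,"y": 0,"z": 0,"wx": 0,"wy": 0,"wz": 0},
    {"x": 0,"y": 0,"z": 0,"wx": 0,"wy": 0,"wz": 0},
    {"x": 0,"y": 0,"z": 0,"wx": 0,"wy": 0,"wz": 0}
  ],
  "fingers": -1,
  "squeeze": 40
}}

```text
time: 9.75
tcp_pos: [0.5441, -0.3052, 0.0047]
tool_rot: [180.0, 0.1, 101.7]
contact_force: [-0.3, 1.0, 5.4]
opening: 0.0388
finger_force: 41.0
```

```bash
python3 - <<'E'
from h import *
plan(boxw(0,0,np.array([.5635,.2297]),-8.45),.2,171.55)
E
```

```text
t 9.75 at [ 0.5441 -0.3052  0.0047] [1.7995e+02 5.0000e-02 1.0166e+02] turn wz -0.5824 x 0.1980 y 1.7731 z -0.6509
```

Request:
{"op": "play_rows", "data": {
  "increments": [
    {"x": 0,"y": 0,"z": -0.05,"wx": 0,"wy": 0,"wz": 0},
    {"x": 0,"y": 0,"z": -0.15,"wx": 0,"wy": 0,"wz": 0},
    {"x": 0,"y": 0,"z": -0.15,"wx": 0,"wy": 0,"wz": -0.05},
    {"x": 0,"y": 0,"z": -0.15,"wx": 0,"wy": 0,"wz": -0.062},
    {"x": 0,"y": 0,"z": -0.15,"wx": 0,"wy": 0,"wz": -0.062},
    {"x": 0,"y": 0,"z": 0,"wx": 0,"wy": 0,"wz": -0.068},
    {"x": 0,"y": 0,"z": 0,"wx": 0,"wy": 0,"wz": -0.068},
    {"x": 0,"y": 0,"z": 0,"wx": 0,"wy": 0,"wz": -0.068},
    {"x": 0,"y": 0,"z": 0,"wx": 0,"wy": 0,"wz": -0.068},
    {"x": 0,"y": 0,"z": 0,"wx": 0,"wy": 0,"wz": -0.068},
    {"x": 0,"y": 0,"z": 0,"wx": 0,"wy": 0,"wz": -0.068},
    {"x": 0,"y": 0,"z": 0,"wx": 0,"wy": 0,"wz": 0}
  ]
}}

```text
time: 10.95
tcp_pos: [0.5435, -0.3049, 0.1998]
tool_rot: [-180.0, 0.0, 171.6]
contact_force: [0.2, 0.1, -1.1]
opening: 0.0389
finger_force: 40.7
```

Request:
{"op": "play_rows", "data": {
  "increments": [
    {"x": 0.0165,"y": 0.1,"z": 0,"wx": 0,"wy": 0,"wz": 0},
    {"x": 0.0165,"y": 0.15,"z": 0,"wx": 0,"wy": 0,"wz": 0},
    {"x": 0.0165,"y": 0.15,"z": 0,"wx": 0,"wy": 0,"wz": 0},
    {"x": 0.0165,"y": 0.15,"z": 0,"wx": 0,"wy": 0,"wz": 0},
    {"x": 0.0165,"y": 0.15,"z": 0,"wx": 0,"wy": 0,"wz": 0},
    {"x": 0.0165,"y": 0.15,"z": 0,"wx": 0,"wy": 0,"wz": 0},
    {"x": 0.0165,"y": 0.15,"z": 0,"wx": 0,"wy": 0,"wz": 0},
    {"x": 0.0165,"y": 0.15,"z": 0,"wx": 0,"wy": 0,"wz": 0},
    {"x": 0.0165,"y": 0.15,"z": 0,"wx": 0,"wy": 0,"wz": 0},
    {"x": 0.0165,"y": 0.15,"z": 0,"wx": 0,"wy": 0,"wz": 0},
    {"x": 0.0165,"y": 0.15,"z": 0,"wx": 0,"wy": 0,"wz": 0},
    {"x": 0.0165,"y": 0.15,"z": 0,"wx": 0,"wy": 0,"wz": 0}
  ]
}}

```text
time: 12.15
tcp_pos: [0.5623, 0.225, 0.1997]
tool_rot: [180.0, 0.0, 171.2]
contact_force: [0.8, -0.5, -0.6]
opening: 0.0391
finger_force: 40.7
```

```bash
python3 - <<'E'
from h import *
plan((.5635,.2297),.08,171.55)
E
```

```text
t 12.15 at [0.5623 0.225  0.1997] [1.7999e+02 3.0000e-02 1.7122e+02] turn wz -0.0028 x -0.0016 y 0.0161 z 0.3989
```

Request:
{"op": "play_rows", "data": {
  "increments": [
    {"x": 0,"y": 0,"z": 0.1,"wx": 0,"wy": 0,"wz": 0},
    {"x": 0,"y": 0,"z": 0.14,"wx": 0,"wy": 0,"wz": 0},
    {"x": 0,"y": 0,"z": 0.14,"wx": 0,"wy": 0,"wz": 0},
    {"x": 0,"y": 0,"z": 0,"wx": 0,"wy": 0,"wz": 0},
    {"x": 0,"y": 0,"z": 0,"wx": 0,"wy": 0,"wz": 0}
  ]
}}

```text
time: 12.65
tcp_pos: [0.5629, 0.2232, 0.086]
tool_rot: [180.0, 0.0, 171.4]
contact_force: [-0.3, 0.0, 0.1]
opening: 0.039
finger_force: 40.8
```

```bash
python3 - <<'E'
from h import *
import pickle
im,c=cam('wrist');cv2.imwrite('pics/w5.png',im);pickle.dump(c,open('c5.pkl','wb'))
plan((.5635,.2297),.0165,171.55)
E
```

```text
t 12.7 at [0.5637 0.2234 0.0872] [1.7993e+02 1.3000e-01 1.7138e+02] turn wz -0.0014 x 0.0038 y 0.0208 z 0.2356
```

View pics/w5.png

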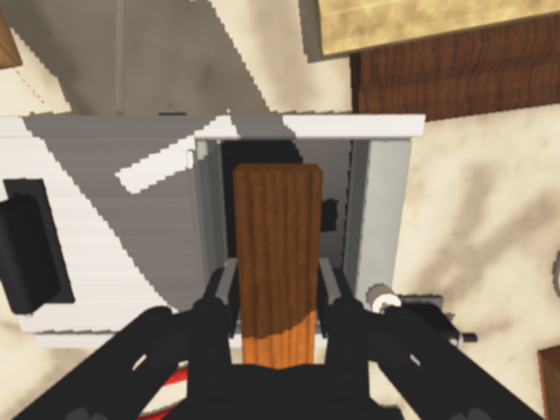

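The block's near end is at v≈166, from u 236 to 320. The inner edge of the rail is at v≈138 and the end wall's inner edge is at u≈352.

```bash
python3 - <<'E'
from h import *
import pickle
c=pickle.load(open('c5.pkl','rb'));t=np.array([.5637,.2234]);a=np.radians(-8.45)
X=np.array([np.cos(a),np.sin(a)]);Y=np.array([-np.sin(a),np.cos(a)])
def r(n,u,v,z):
    p=ray(c,u,v,z)[:2]-t;print(n,(np.array([p@X,p@Y])*1000).round(1))
r('block end top',278,166,.1025);r('L',237,172,.1025);r('R',321,172,.1025)
r('rail inner -x',280,138,.056);r('rail outer -x',280,114,.056)
r('wall R floor',346,200,.012);r('wall R rim',366,180,.045);r('wall L floor',222,200,.012);r('end face',411,160,.056);r('end face',425,125,.056)
E
```

```text
block end top [-60.6   0.5]
L [-58.  -17.4]
R [-57.9  19.2]
rail inner -x [-69.    1.7]
rail outer -x [-82.1   1.7]
wall R floor [-19.1  53. ]
wall R rim [-41.9  56.9]
wall L floor [-19.4 -42.8]
end face [-56.2  78.9]
end face [-75.9  84. ]
```

Request:
{"op": "play_rows", "data": {
  "increments": [
    {"x": 0.004,"y": 0.018,"z": 0,"wx": 0,"wy": 0,"wz": -0.0014},
    {"x": 0,"y": 0,"z": 0.05,"wx": 0,"wy": 0,"wz": 0},
    {"x": 0,"y": 0,"z": 0.06,"wx": 0,"wy": 0,"wz": 0},
    {"x": 0,"y": 0,"z": 0.06,"wx": 0,"wy": 0,"wz": 0},
    {"x": 0,"y": 0,"z": 0.04,"wx": 0,"wy": 0,"wz": 0},
    {"x": 0,"y": 0,"z": 0.015,"wx": 0,"wy": 0,"wz": 0},
    {"x": 0,"y": 0,"z": 0,"wx": 0,"wy": 0,"wz": 0},
    {"x": 0,"y": 0,"z": 0,"wx": 0,"wy": 0,"wz": 0}
  ]
}}

```text
time: 13.5
tcp_pos: [0.5626, 0.2288, 0.0179]
tool_rot: [180.0, 0.1, 171.7]
contact_force: [-0.1, -1.0, -0.6]
opening: 0.0392
finger_force: 40.9
```

Request:
{"op": "play_rows", "data": {
  "increments": [
    {"x": 0,"y": 0,"z": 0.006,"wx": 0,"wy": 0,"wz": 0},
    {"x": 0,"y": 0,"z": 0.004,"wx": 0,"wy": 0,"wz": 0},
    {"x": 0,"y": 0,"z": 0,"wx": 0,"wy": 0,"wz": 0}
  ]
}}

```text
time: 13.8
tcp_pos: [0.5627, 0.2288, 0.0167]
tool_rot: [180.0, 0.1, 171.7]
contact_force: [-8.0, -2.2, 22.2]
opening: 0.0389
finger_force: 43.6
```

Request:
{"op": "play_rows", "data": {
  "increments": [
    {"x": 0,"y": 0,"z": -0.004,"wx": 0,"wy": 0,"wz": 0},
    {"x": 0,"y": 0,"z": 0,"wx": 0,"wy": 0,"wz": 0},
    {"x": 0,"y": 0,"z": 0,"wx": 0,"wy": 0,"wz": 0},
    {"x": 0,"y": 0,"z": 0,"wx": 0,"wy": 0,"wz": 0},
    {"x": 0,"y": 0,"z": -0.06,"wx": 0,"wy": 0,"wz": 0},
    {"x": 0,"y": 0,"z": -0.15,"wx": 0,"wy": 0,"wz": 0},
    {"x": 0,"y": 0,"z": -0.15,"wx": 0,"wy": 0,"wz": 0},
    {"x": 0,"y": 0,"z": -0.1,"wx": 0,"wy": 0,"wz": 0},
    {"x": 0,"y": 0,"z": 0,"wx": 0,"wy": 0,"wz": 0},
    {"x": 0,"y": 0,"z": 0,"wx": 0,"wy": 0,"wz": 0}
  ],
  "fingers": 0.25
}}

```text
time: 14.8
tcp_pos: [0.5622, 0.2286, 0.1536]
tool_rot: [180.0, 0.0, 171.7]
contact_force: [0.7, 0.1, -0.6]
opening: 0.0534
finger_force: 0.0
```

```bash
python3 - <<'E'
from h import *
import pickle
im,c=cam('wrist');cv2.imwrite('pics/w6.png',im);pickle.dump(c,open('c6.pkl','wb'))
plan((.5335,.0690),.058,171.55)
E
```

```text
t 14.85 at [0.5617 0.2284 0.1525] [-1.7996e+02 -8.0000e-02  1.7166e+02] turn wz 0.0009 x 0.0148 y -0.5395 z 0.3152
```

View pics/w6.png

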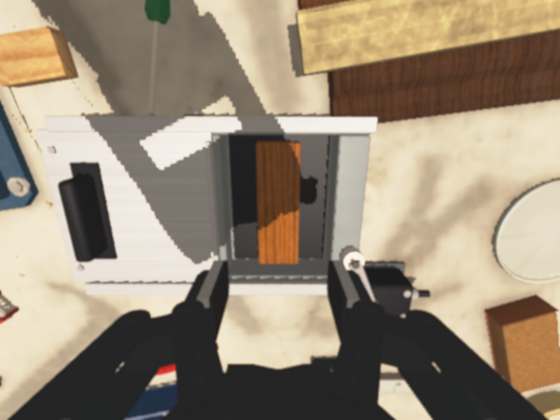

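The block lies flat in the chamber, from (257,141) to (299,263), clear of all the walls. The roller is at rest at (354,261). Next I regrip the bar.

Request:
{"op": "play_rows", "data": {
  "increments": [
    {"x": 0.0148,"y": -0.13,"z": 0,"wx": 0,"wy": 0,"wz": 0},
    {"x": 0,"y": -0.14,"z": 0,"wx": 0,"wy": 0,"wz": 0},
    {"x": 0,"y": -0.14,"z": 0,"wx": 0,"wy": 0,"wz": 0},
    {"x": 0,"y": -0.13,"z": 0,"wx": 0,"wy": 0,"wz": 0},
    {"x": 0,"y": 0,"z": 0.1,"wx": 0,"wy": 0,"wz": 0},
    {"x": 0,"y": 0,"z": 0.12,"wx": 0,"wy": 0,"wz": 0},
    {"x": 0,"y": 0,"z": 0.07,"wx": 0,"wy": 0,"wz": 0},
    {"x": 0,"y": 0,"z": 0.022,"wx": 0,"wy": 0,"wz": 0},
    {"x": 0,"y": 0,"z": 0,"wx": 0,"wy": 0,"wz": 0},
    {"x": 0,"y": 0,"z": 0,"wx": 0,"wy": 0,"wz": 0}
  ]
}}

```text
time: 15.85
tcp_pos: [0.5346, 0.069, 0.0605]
tool_rot: [180.0, 0.0, 171.7]
contact_force: [0.2, 0.5, 0.5]
opening: 0.0534
finger_force: 0.0
```

Request:
{"op": "play_rows", "data": {
  "increments": [
    {"x": 0,"y": 0,"z": 0,"wx": 0,"wy": 0,"wz": 0},
    {"x": 0,"y": 0,"z": 0,"wx": 0,"wy": 0,"wz": 0},
    {"x": 0,"y": 0,"z": 0,"wx": 0,"wy": 0,"wz": 0},
    {"x": 0,"y": 0,"z": 0,"wx": 0,"wy": 0,"wz": 0},
    {"x": 0,"y": 0,"z": 0,"wx": 0,"wy": 0,"wz": 0},
    {"x": 0,"y": 0,"z": 0,"wx": 0,"wy": 0,"wz": 0}
  ],
  "fingers": -1,
  "squeeze": 30
}}

```text
time: 16.45
tcp_pos: [0.5347, 0.069, 0.0607]
tool_rot: [180.0, 0.1, 171.7]
contact_force: [-1.8, 0.7, 6.4]
opening: 0.0135
finger_force: 33.4
```

```bash
python3 - <<'E'
from h import *
a=np.radians(-8.45);Y=np.array([-np.sin(a),np.cos(a)])
s=read_state();print(s['tcp_pos'],s['tool_rot'],s['contact_force'],s['opening'],'q',.133-(s['tcp_pos'][:2]-[.5335,.0688])@Y)
E
```

```text
[0.53465603 0.06901349 0.06072699] [1.79985113e+02 5.55901441e-02 1.71652929e+02] [-1.79187727  0.67898599  6.44394388] 0.013460213724836783 q 0.13261895261569362
```

Request:
{"op": "play_rows", "data": {
  "increments": [
    {"x": 0,"y": 0.03,"z": 0,"wx": 0,"wy": 0,"wz": 0},
    {"x": 0,"y": 0.06,"z": 0,"wx": 0,"wy": 0,"wz": 0},
    {"x": 0,"y": 0.07,"z": 0,"wx": 0,"wy": 0,"wz": 0},
    {"x": 0,"y": 0.07,"z": 0,"wx": 0,"wy": 0,"wz": 0},
    {"x": 0,"y": 0.07,"z": 0,"wx": 0,"wy": 0,"wz": 0},
    {"x": 0,"y": 0.05,"z": 0,"wx": 0,"wy": 0,"wz": 0},
    {"x": 0,"y": 0.04,"z": 0,"wx": 0,"wy": 0,"wz": 0},
    {"x": 0,"y": 0.02,"z": 0,"wx": 0,"wy": 0,"wz": 0},
    {"x": 0,"y": 0.003,"z": 0,"wx": 0,"wy": 0,"wz": 0},
    {"x": 0,"y": 0,"z": 0,"wx": 0,"wy": 0,"wz": 0},
    {"x": 0,"y": 0,"z": 0,"wx": 0,"wy": 0,"wz": 0}
  ]
}}

```text
time: 17.55
tcp_pos: [0.553, 0.1919, 0.0608]
tool_rot: [179.9, 0.1, 171.7]
contact_force: [0.2, 0.6, 5.1]
opening: 0.0133
finger_force: 33.3
```

```bash
cat >> h.py <<'E'
def q():
    a=np.radians(-8.45);Y=np.array([-np.sin(a),np.cos(a)]);s=read_state()
    print(s['tcp_pos'],s['contact_force'],'q',.133-(s['tcp_pos'][:2]-[.5335,.0688])@Y)
E
python3 - <<'E'
from h import *
q()
E
```

```text
[0.55297987 0.19185821 0.06076263] [0.21258695 0.61375475 5.13336974] q 0.00841516149628864
```

Request:
{"op": "play_rows", "data": {
  "increments": [
    {"x": 0,"y": 0,"z": 0,"wx": 0,"wy": 0,"wz": 0},
    {"x": 0,"y": 0,"z": 0,"wx": 0,"wy": 0,"wz": 0},
    {"x": 0,"y": 0,"z": 0,"wx": 0,"wy": 0,"wz": 0},
    {"x": 0,"y": 0,"z": -0.1,"wx": 0,"wy": 0,"wz": 0},
    {"x": 0,"y": 0,"z": -0.13,"wx": 0,"wy": 0,"wz": 0},
    {"x": -0.04,"y": 0.06,"z": -0.12,"wx": 0,"wy": 0,"wz": 0},
    {"x": -0.05,"y": 0.06,"z": -0.115,"wx": 0,"wy": 0,"wz": 0},
    {"x": -0.04,"y": 0.06,"z": 0,"wx": 0,"wy": 0,"wz": 0},
    {"x": 0,"y": 0,"z": 0,"wx": 0,"wy": 0,"wz": 0},
    {"x": 0,"y": 0,"z": 0,"wx": 0,"wy": 0,"wz": 0},
    {"x": 0,"y": 0,"z": 0,"wx": 0,"wy": 0,"wz": 0}
  ],
  "fingers": 0.25
}}

```text
time: 18.65
tcp_pos: [0.598, 0.2387, 0.1987]
tool_rot: [-180.0, -0.1, 171.6]
contact_force: [0.4, -0.0, 0.4]
opening: 0.0534
finger_force: 0.0
```

```bash
python3 - <<'E'
from h import *
import pickle
im,c=cam('wrist');cv2.imwrite('pics/w7.png',im);pickle.dump(c,open('c7.pkl','wb'))
print(read_state()['tcp_pos'])
for n,x,y in (('roller',42,77),('pivot',99,89),('end',42,77),('endc',-40,77),('c2',70,77)):
    print(n,proj(c,[*boxw(x/1e3,y/1e3,np.array([.5635,.2297]),-8.45),.060]).round())
rp=proj(c,[*boxw(.042,.077,np.array([.5635,.2297]),-8.45),.06]).astype(int)
g=cv2.cvtColor(im,cv2.COLOR_BGR2GRAY)
u,v=rp;r=g[v-30:v+70,u-40:u+60]
for row in r[::3,::3]: print(''.join(' .:-=+*#%@'[min(9,int(k)//26)]*1 for k in row))
for p2 in (12,):
  k=cv2.HoughCircles(cv2.resize(r,None,fx=3,fy=3,interpolation=cv2.INTER_CUBIC),cv2.HOUGH_GRADIENT,1,20,param1=100,param2=20,minRadius=8,maxRadius=50)
  if k is not None: print([(x/3+u-40,y/3+v-30,rr/3) for x,y,rr in k[0][:8]])
E
```

```text
[0.59810113 0.23873851 0.19891256]
roller [339. 209.]
pivot [347. 260.]
end [339. 209.]
endc [345. 125.]
c2 [338. 235.]
-----=%%%%*#*+############*****+**
-----+%%%%#***###########***++*+++
-----=%%%##***###########**+++++++
-----=%%%*#*+###########**++++++++
-----=%%%*#*+###########**++++++++
-----+%%%+#*+##########**+++++++++
-----+%%%*%+-++#######**++++++*+++
*--==#%%%=%==%%######**++++++***++
%#*%%%%%%=%+@@@@%####**+++++****++
%%%%%%%%%+%%@+*%@%##**+++++****+++
%%%%%%%%%+#%%=-=%%##**+++++***++++
%%%%%%%%#=#%#+=+###***+++++**+++++
%%%%%%%%%+#+#######**+++++++++++++
%%%%%%%%%+#+=*###***++++==++++++++
%%%%%%%%%+#+=*###----:-:::--+++++*
%%%%%%%%%*#+==###:.::..::---++++**
%%%%%%%%%%+=--###-       .:-+++***
%%##%%##%%-:-:###=         -+++**#
**++**+++*+++:*##+         .=+**##
%%%%%%%%%%%%%:*##*.... ......:-*##
%%%%%%%%%%%%#:+##*:::......:.:-***
#############.=#*#-::::::::++-=***
***++++++++=:.:#**=:::::::-*+=+-::
**++++++++++:..***=::::::::-:+*=..
**++++++++++:.:***+:::::::...+*+==
**+++****+++-::+***-:::::...:+++++
**+*******++=--=*+*+:::::...:+++++
*+********=-==-+:--+:.......-+++++
*+********:.---+---=......-:-+++++
++********..:---=--:.....:*+=+****
++********...---::.:::::::+=+*****
+********+...---:..=++++++++*****#
+++******+...:---...=**********###
++++++**++....---:..:*********####
[(np.float64(340.8333320617676), np.float64(208.8333339691162), np.float32(9.400001)), (np.float64(349.8333320617676), np.float64(261.83333587646484), np.float32(6.5333333)), (np.float64(381.16666412353516), np.float64(244.16666412353516), np.float32(3.0333335))]
```

```bash
python3 - <<'E'
from h import *
import pickle
c=pickle.load(open('c7.pkl','rb'));O=np.array([.5635,.2297]);a=np.radians(-8.45)
X=np.array([np.cos(a),np.sin(a)]);Y=np.array([-np.sin(a),np.cos(a)])
def b(u,v,z): p=(ray(c,u,v,z)[:2]-O)*1000;return np.array([p@X,p@Y])
r=b(340.8,208.8,.062);p=b(349.8,261.8,.062);d=p-r
print('roller',r,'pivot',p,'len',np.hypot(*d),'ang',np.arctan2(d[1],d[0]))
im=cv2.imread('pics/w7.png');g=cv2.cvtColor(im,cv2.COLOR_BGR2GRAY)
# arm edges & cover/rail edges: rows across
for v in range(215,262,5): print(v,g[v,325:375].tolist())
for v in (140,170,195): print(v,g[v,315:360].tolist())
E
```

```text
roller [41.08895626 77.98993355] pivot [100.61869202  91.8282717 ] len 61.11701107757196 ang 0.22840442211083167
215 [149, 136, 180, 208, 204, 177, 154, 151, 173, 201, 204, 176, 171, 187, 190, 187, 185, 185, 186, 189, 191, 189, 187, 191, 193, 193, 191, 188, 186, 183, 180, 176, 171, 168, 164, 160, 156, 153, 150, 147, 144, 142, 142, 141, 141, 140, 139, 138, 139, 139]
220 [156, 148, 188, 209, 201, 174, 157, 150, 137, 124, 117, 111, 128, 166, 188, 191, 190, 190, 190, 189, 190, 189, 179, 151, 119, 98, 97, 111, 120, 115, 103, 93, 88, 86, 85, 85, 84, 86, 95, 99, 98, 93, 85, 79, 76, 74, 74, 74, 75, 79]
225 [179, 181, 200, 203, 184, 159, 149, 149, 146, 133, 108, 86, 78, 116, 166, 187, 189, 188, 188, 187, 187, 188, 187, 174, 131, 79, 44, 37, 39, 39, 39, 39, 39, 40, 39, 40, 38, 37, 37, 37, 39, 39, 39, 39, 39, 38, 42, 48, 56, 66]
230 [215, 214, 198, 149, 100, 84, 81, 77, 90, 104, 96, 76, 58, 69, 119, 168, 186, 187, 186, 187, 185, 185, 186, 184, 168, 123, 67, 32, 22, 23, 21, 24, 23, 24, 22, 23, 25, 22, 22, 24, 22, 21, 23, 22, 22, 25, 22, 23, 21, 25]
235 [210, 211, 210, 211, 211, 211, 209, 211, 21
[... 1309 characters left out ...]
0, 50, 50]
140 [227, 228, 228, 228, 228, 228, 228, 228, 228, 228, 228, 228, 228, 218, 165, 118, 152, 203, 217, 203, 176, 159, 157, 158, 155, 151, 158, 171, 177, 176, 174, 174, 173, 173, 173, 172, 174, 174, 176, 177, 178, 178, 178, 177, 176]
170 [223, 224, 224, 224, 224, 224, 224, 224, 224, 224, 224, 224, 212, 165, 159, 199, 215, 203, 171, 155, 156, 157, 155, 162, 184, 199, 200, 200, 199, 199, 200, 201, 202, 201, 202, 202, 202, 202, 204, 204, 204, 204, 203, 201, 200]
195 [192, 215, 218, 217, 217, 217, 218, 217, 218, 218, 204, 158, 137, 178, 207, 208, 187, 160, 138, 126, 123, 131, 159, 185, 196, 199, 201, 203, 204, 205, 205, 205, 205, 205, 205, 204, 204, 203, 204, 203, 203, 203, 201, 201, 198]
```

```bash
python3 - <<'E'
from h import *
import pickle
c=pickle.load(open('c7.pkl','rb'))
def w(u,v,z): return ray(c,u,v,z)[:2]
def ang(p,q): d=q-p;return np.arctan2(d[1],d[0])
print('box x yaw nominal',np.radians(-8.45))
print('cover edge',ang(w(329.1,140,.058),w(325.9,195,.058)))
print('arm edges',ang(w(343.65,225,.0615),w(348.15,250,.0615)),'centres',ang(w(340.8,208.8,.0615),w(349.8,261.8,.0615)))
im=cv2.imread('pics/w7.png');g=cv2.cvtColor(im,cv2.COLOR_BGR2GRAY).astype(float)
# bright->dark cover front outer edge (max negative gradient), per row
pts=[];
for v in range(130,200,4):
    r=cv2.GaussianBlur(g[v:v+1],(5,1),0)[0,318:336];k=np.argmin(np.diff(r));pts.append((318+k+.5,v))
W=np.array([w(u,v,.058) for u,v in pts]);L=cv2.fitLine(W.astype(np.float32),cv2.DIST_HUBER,0,.01,.01).ravel();print('edge fit',np.arctan2(L[1],L[0]),L)
P=[]
for v in range(222,252,2):
    r=g[v,332:362];on=np.nonzero(r>125)[0];i,j=on[0],on[-1]
    P.append(w(332+(i-(r[i]-125)/(r[i]-r[i-1])+j+(r[j]-125)/(r[j]-r[j+1]))/2,v,.0615))
L=cv2.fitLine(np.array(P,np.float32),cv2.DIST_HUBER,0,.01,.01).ravel();print('arm fit',np.arctan2(L[1],L[0]))
E
```

```text
box x yaw nominal -0.14748032179352083
cover edge -0.1494537491528452
arm edges 0.09005644202074758 centres 0.08092410031731094
edge fit -0.14327997 [ 0.98975295 -0.14279023  0.5645392   0.2925999 ]
arm fit -0.034882803
```

Request:
{"op": "play_rows", "data": {
  "increments": [
    {"x": 0.04,"y": -0.06,"z": 0,"wx": 0,"wy": 0,"wz": 0},
    {"x": 0.05,"y": -0.06,"z": 0.06,"wx": 0,"wy": 0,"wz": 0},
    {"x": 0.04,"y": -0.06,"z": 0.1,"wx": 0,"wy": 0,"wz": 0},
    {"x": 0,"y": 0,"z": 0.12,"wx": 0,"wy": 0,"wz": 0},
    {"x": 0,"y": 0,"z": 0.11,"wx": 0,"wy": 0,"wz": 0},
    {"x": 0,"y": 0,"z": 0.075,"wx": 0,"wy": 0,"wz": 0},
    {"x": 0,"y": 0,"z": 0,"wx": 0,"wy": 0,"wz": 0},
    {"x": 0,"y": 0,"z": 0,"wx": 0,"wy": 0,"wz": 0}
  ]
}}

```text
time: 19.5
tcp_pos: [0.5523, 0.1913, 0.0605]
tool_rot: [-180.0, -0.0, 171.6]
contact_force: [0.6, -0.1, 1.2]
opening: 0.0534
finger_force: 0.0
```

Request:
{"op": "play_rows", "data": {
  "increments": [
    {"x": 0,"y": 0,"z": 0,"wx": 0,"wy": 0,"wz": 0},
    {"x": 0,"y": 0,"z": 0,"wx": 0,"wy": 0,"wz": 0},
    {"x": 0,"y": 0,"z": 0,"wx": 0,"wy": 0,"wz": 0},
    {"x": 0,"y": 0,"z": 0,"wx": 0,"wy": 0,"wz": 0},
    {"x": 0,"y": 0,"z": 0,"wx": 0,"wy": 0,"wz": 0},
    {"x": 0,"y": 0,"z": 0,"wx": 0,"wy": 0,"wz": 0}
  ],
  "fingers": -1
}}

```text
time: 20.1
tcp_pos: [0.5528, 0.1917, 0.0612]
tool_rot: [180.0, 0.1, 171.7]
contact_force: [-0.5, -0.6, 6.0]
opening: 0.0128
finger_force: 33.2
```

```bash
python3 - <<'E'
from h import *
q()
E
```

```text
[0.55280624 0.19167133 0.06118066] [-0.51484822 -0.57785208  5.96990148] q 0.008625521753463108
```

Request:
{"op": "play_rows", "data": {
  "increments": [
    {"x": 0,"y": 0.01,"z": 0,"wx": 0,"wy": 0,"wz": 0},
    {"x": 0,"y": 0.012,"z": 0,"wx": 0,"wy": 0,"wz": 0},
    {"x": 0,"y": 0.012,"z": 0,"wx": 0,"wy": 0,"wz": 0},
    {"x": 0,"y": 0.008,"z": 0,"wx": 0,"wy": 0,"wz": 0},
    {"x": 0,"y": 0.0035,"z": 0,"wx": 0,"wy": 0,"wz": 0},
    {"x": 0,"y": 0,"z": 0,"wx": 0,"wy": 0,"wz": 0},
    {"x": 0,"y": 0,"z": 0,"wx": 0,"wy": 0,"wz": 0}
  ]
}}

```text
time: 20.8
tcp_pos: [0.5547, 0.2049, 0.0612]
tool_rot: [180.0, 0.1, 171.7]
contact_force: [-1.3, -3.0, 6.7]
opening: 0.0132
finger_force: 33.3
```

```bash
python3 - <<'E'
from h import *
q()
E
```

```text
[0.55474468 0.20490049 0.06117343] [-1.32689726 -3.01964441  6.72452895] q -0.004744875205854593
```

Request:
{"op": "play_rows", "data": {
  "increments": [
    {"x": 0,"y": 0,"z": 0,"wx": 0,"wy": 0,"wz": 0},
    {"x": 0,"y": 0,"z": 0,"wx": 0,"wy": 0,"wz": 0},
    {"x": 0,"y": 0,"z": 0,"wx": 0,"wy": 0,"wz": 0},
    {"x": 0,"y": 0,"z": -0.1,"wx": 0,"wy": 0,"wz": 0},
    {"x": 0,"y": 0,"z": -0.13,"wx": 0,"wy": 0,"wz": 0},
    {"x": -0.04,"y": 0.06,"z": -0.12,"wx": 0,"wy": 0,"wz": 0},
    {"x": -0.05,"y": 0.06,"z": -0.115,"wx": 0,"wy": 0,"wz": 0},
    {"x": -0.04,"y": 0.04,"z": 0,"wx": 0,"wy": 0,"wz": 0},
    {"x": 0,"y": 0,"z": 0,"wx": 0,"wy": 0,"wz": 0},
    {"x": 0,"y": 0,"z": 0,"wx": 0,"wy": 0,"wz": 0},
    {"x": 0,"y": 0,"z": 0,"wx": 0,"wy": 0,"wz": 0}
  ],
  "fingers": 0.25
}}

```text
time: 21.9
tcp_pos: [0.5989, 0.2464, 0.1986]
tool_rot: [-179.9, -0.1, 171.7]
contact_force: [1.1, -0.8, -0.5]
opening: 0.0531
finger_force: 0.0
```

```bash
cat > lev.py <<'E'
from h import *
im,c=cam('wrist');O=np.array([.5635,.2297]);a=-8.45
g=cv2.cvtColor(im,cv2.COLOR_BGR2GRAY)
u,v=proj(c,[*boxw(.06,.088,O,a),.06]).astype(int)
r=g[v-60:v+60,u-50:u+50];print('off',u-50,v-60)
for row in r[::3,::3]: print(''.join(' .:-=+*#%@'[min(9,int(k)//26)] for k in row))
k=cv2.HoughCircles(cv2.resize(r,None,fx=3,fy=3,interpolation=cv2.INTER_CUBIC),cv2.HOUGH_GRADIENT,1,20,param1=100,param2=20,minRadius=8,maxRadius=50)
if k is not None: print([np.round((x/3+u-50,y/3+v-60,rr/3),1).tolist() for x,y,rr in k[0][:8]])
import pickle;pickle.dump((im,c),open('lev.pkl','wb'))
for vv in range(v-30,v+36,5): print(vv,u-20,g[vv,u-20:u+20].tolist())
E
python3 lev.py
```

```text
off 291 165
--+%%%%%%%%%%%###############**+++
--+%%%%%%%%%%%=%#############**+++
---+%%%%%%%%%%=%############**++++
---+%%%%%%%%%%+%###########***++++
---=+===%%%%%%*%###########****++*
--------#%%%%%+%##########********
--------+%%%%%=%##########**++**++
--------+%%%%%+%#########**+++++++
--------*%%%%%+#*########**+++++++
--------#%%%%%+#########***+++++++
--------#%%%%#+##**####***++++++++
---=----*%%%%#*%=+####***+++++**++
=+%#=++*%%%%%#***@@@@#**+++++****+
%%%%%%%%%%%%%#**@%+%@%*+++++****++
%%%%%%%%%%%%%*##@=-=#%*+++++***+++
%%%%%%%%%%%%%*###+=-*%*++++****+++
%%%%%%%%%%%%%*#####*#*++++++*+++++
%%%%%%%%%%%%%*######**++++++++++++
%%%%%%%%%%%%%=%*+###+==+====++++++
%%%%%%%%%%%%%=%--###+::-----=+++++
%%%%%%%%%%%%%*%::###=.....--=+++**
%%%%%%%%%%%%%%*.:###-     .:=++***
###**#%**###*%+ :###-      .=++***
##*####*###*#=. -###:       .++**#
%%%%%%%%%%%%%=. =###:.........--*#
%%%%%%%%%%%%%-. =##*:::::::::.==**
#####**#####*:. =#**:::::::+*:==**
#***++++++++-:. +#**:::::::+*-++..
***+++++++++=:..+***:::::::::-**::
***++++++++++:.:+***::::::::.=**++
***++*****+++-:-****::::::...=++++
***
[... 2443 characters left out ...]
71, 59, 49, 43, 33, 27, 21, 22, 32, 71, 126, 169, 184, 183, 181, 181, 180, 181, 181, 172, 138, 95, 67, 61, 61, 61, 60, 60, 59, 59, 59, 58]
250 321 [150, 149, 149, 149, 148, 137, 108, 80, 64, 54, 47, 39, 33, 43, 53, 64, 74, 104, 148, 174, 181, 180, 180, 179, 178, 180, 178, 164, 122, 78, 59, 58, 59, 59, 59, 58, 58, 58, 56, 58]
255 321 [155, 153, 151, 149, 147, 147, 147, 135, 104, 80, 74, 68, 69, 75, 84, 91, 91, 115, 157, 179, 182, 179, 178, 177, 179, 182, 183, 170, 134, 90, 61, 55, 55, 55, 55, 56, 55, 55, 54, 53]
260 321 [168, 167, 163, 159, 156, 153, 148, 131, 106, 91, 91, 92, 88, 85, 83, 87, 101, 108, 96, 82, 76, 76, 79, 81, 85, 98, 123, 154, 159, 127, 84, 57, 52, 52, 50, 52, 51, 52, 51, 50]
```

```bash
cat > ang.py <<'E'
from h import *
import pickle,sys
im,c=pickle.load(open('lev.pkl','rb'));g=cv2.cvtColor(im,cv2.COLOR_BGR2GRAY).astype(float)
w=lambda u,v,z:ray(c,u,v,z)[:2]
def fit(P):
    P=np.array(P)*1000;L=cv2.fitLine(P.astype(np.float32),cv2.DIST_HUBER,0,.01,.01).ravel();s=np.sign(L[0]);return np.arctan2(s*L[1],s*L[0])
O=np.array([.5635,.2297]);P=[];C=[]
for v in range(224,254,2):
    m=int(345);i=m
    while g[v,i]>125:i-=1
    j=m
    while g[v,j]>125:j+=1
    l=i+(125-g[v,i])/(g[v,i+1]-g[v,i]);r=j-(125-g[v,j])/(g[v,j-1]-g[v,j]);P.append(w((l+r)/2,v,.0615))
for v in range(130,222,2):
    i=315
    while g[v,i]>0.8*g[v,i-10:i].mean() and i<345:i+=1
    C.append((i,v))
C=[p for p in C if abs(p[0]-np.polyval(np.polyfit([b for a,b in C],[a for a,b in C],1),p[1]))<3]
e=fit([w(u,v,.058) for u,v in C]);a=fit(P)
print('arm',a,'edge',e,len(C),'lever',.4+(-.1475-a),.4+(e-a))
E
python3 ang.py
```

```text
arm -0.13667117 edge -0.14938226 46 lever 0.38917118 0.38728893
```

The lever reads about 0.388, which matches the prediction of a click at q≈-5.4 mm. I'll close it another 2.6 mm or so.

Request:
{"op": "play_rows", "data": {
  "increments": [
    {"x": 0.04,"y": -0.04,"z": 0,"wx": 0,"wy": 0,"wz": 0},
    {"x": 0.05,"y": -0.06,"z": 0.06,"wx": 0,"wy": 0,"wz": 0},
    {"x": 0.04,"y": -0.06,"z": 0.1,"wx": 0,"wy": 0,"wz": 0},
    {"x": 0,"y": 0,"z": 0.12,"wx": 0,"wy": 0,"wz": 0},
    {"x": 0,"y": 0,"z": 0.11,"wx": 0,"wy": 0,"wz": 0},
    {"x": 0,"y": 0,"z": 0.075,"wx": 0,"wy": 0,"wz": 0},
    {"x": 0,"y": 0,"z": 0,"wx": 0,"wy": 0,"wz": 0},
    {"x": 0,"y": 0,"z": 0,"wx": 0,"wy": 0,"wz": 0}
  ]
}}

```text
time: 22.75
tcp_pos: [0.5543, 0.2049, 0.0605]
tool_rot: [-180.0, -0.0, 171.6]
contact_force: [0.3, 0.4, 0.9]
opening: 0.0533
finger_force: 0.0
```

Request:
{"op": "play_rows", "data": {
  "increments": [
    {"x": 0,"y": 0,"z": 0,"wx": 0,"wy": 0,"wz": 0},
    {"x": 0,"y": 0,"z": 0,"wx": 0,"wy": 0,"wz": 0},
    {"x": 0,"y": 0,"z": 0,"wx": 0,"wy": 0,"wz": 0},
    {"x": 0,"y": 0,"z": 0,"wx": 0,"wy": 0,"wz": 0},
    {"x": 0,"y": 0,"z": 0,"wx": 0,"wy": 0,"wz": 0},
    {"x": 0,"y": 0,"z": 0,"wx": 0,"wy": 0,"wz": 0}
  ],
  "fingers": -1
}}

```text
time: 23.35
tcp_pos: [0.5548, 0.2052, 0.0612]
tool_rot: [180.0, 0.1, 171.7]
contact_force: [-1.5, -0.2, 6.5]
opening: 0.0134
finger_force: 33.3
```

```bash
python3 - <<'E'
from h import *
q()
E
```

```text
[0.55476751 0.20518725 0.06115352] [-1.48676335 -0.21976732  6.49276653] q -0.0050318782496972525
```

Request:
{"op": "play_rows", "data": {
  "increments": [
    {"x": 0,"y": 0.004,"z": 0,"wx": 0,"wy": 0,"wz": 0},
    {"x": 0,"y": 0.0043,"z": 0,"wx": 0,"wy": 0,"wz": 0},
    {"x": 0,"y": 0,"z": 0,"wx": 0,"wy": 0,"wz": 0},
    {"x": 0,"y": 0,"z": 0,"wx": 0,"wy": 0,"wz": 0},
    {"x": 0,"y": 0,"z": 0,"wx": 0,"wy": 0,"wz": 0}
  ]
}}

```text
time: 23.85
tcp_pos: [0.555, 0.2073, 0.0612]
tool_rot: [180.0, 0.1, 171.7]
contact_force: [-2.2, -3.5, 6.7]
opening: 0.0135
finger_force: 33.4
```

```bash
python3 - <<'E'
from h import *
q()
E
```

```text
[0.5550419  0.20727656 0.06115097] [-2.24098684 -3.47830802  6.72373637] q -0.007138821539586421
```

Request:
{"op": "play_rows", "data": {
  "increments": [
    {"x": 0,"y": 0,"z": 0,"wx": 0,"wy": 0,"wz": 0},
    {"x": 0,"y": 0,"z": 0,"wx": 0,"wy": 0,"wz": 0},
    {"x": 0,"y": 0,"z": 0,"wx": 0,"wy": 0,"wz": 0},
    {"x": 0,"y": 0,"z": -0.1,"wx": 0,"wy": 0,"wz": 0},
    {"x": 0,"y": 0,"z": -0.13,"wx": 0,"wy": 0,"wz": 0},
    {"x": -0.04,"y": 0.06,"z": -0.12,"wx": 0,"wy": 0,"wz": 0},
    {"x": -0.05,"y": 0.06,"z": -0.115,"wx": 0,"wy": 0,"wz": 0},
    {"x": -0.04,"y": 0.03,"z": 0,"wx": 0,"wy": 0,"wz": 0},
    {"x": 0,"y": 0,"z": 0,"wx": 0,"wy": 0,"wz": 0},
    {"x": 0,"y": 0,"z": 0,"wx": 0,"wy": 0,"wz": 0},
    {"x": 0,"y": 0,"z": 0,"wx": 0,"wy": 0,"wz": 0}
  ],
  "fingers": 0.25
}}

```text
time: 24.95
tcp_pos: [0.5988, 0.2459, 0.1985]
tool_rot: [-179.9, -0.1, 171.7]
contact_force: [-0.3, 0.2, -0.3]
opening: 0.0537
finger_force: 0.0
```

```bash
python3 lev.py | tail -15; python3 ang.py
```

```text
[[349.5, 207.2, 9.1], [374.5, 244.5, 3.0], [371.8, 266.8, 3.1]]
195 321 [218, 218, 218, 218, 218, 218, 218, 218, 218, 218, 218, 218, 216, 194, 157, 165, 203, 216, 212, 206, 203, 201, 196, 187, 180, 176, 171, 173, 182, 190, 195, 198, 199, 199, 197, 195, 192, 189, 185, 181]
200 321 [217, 218, 218, 217, 218, 217, 218, 217, 218, 218, 218, 206, 164, 117, 126, 176, 208, 207, 177, 135, 116, 137, 181, 217, 231, 236, 237, 238, 239, 238, 237, 235, 230, 224, 212, 195, 181, 173, 168, 165]
205 321 [219, 219, 219, 219, 220, 219, 219, 219, 219, 219, 220, 219, 205, 157, 145, 188, 210, 202, 188, 217, 235, 239, 239, 235, 222, 210, 205, 191, 164, 169, 209, 230, 236, 237, 237, 236, 230, 204, 169, 155]
210 321 [219, 220, 220, 219, 219, 219, 219, 219, 219, 219, 208, 167, 119, 115, 161, 202, 214, 203, 195, 221, 233, 229, 202, 167, 159, 150, 122, 104, 101, 101, 101, 109, 138, 190, 225, 229, 213, 179, 156, 150]
215 321 [217, 217, 217, 217, 217, 217, 217, 217, 217, 217, 217, 202, 154, 133, 176, 206, 210, 199, 195, 198, 192, 169, 149, 172, 195, 198, 196, 196, 193, 192, 190, 190, 184, 170, 161, 156, 152, 149, 1
[... 1104 characters left out ...]
81, 180, 180, 180, 181, 177, 157, 115, 74, 61, 60, 61, 61, 60, 59, 59, 60]
250 321 [149, 149, 149, 149, 148, 136, 108, 82, 70, 57, 50, 43, 34, 35, 47, 61, 69, 75, 98, 139, 170, 181, 180, 179, 179, 179, 179, 179, 164, 123, 77, 60, 58, 59, 58, 58, 56, 57, 57, 57]
255 321 [155, 155, 152, 150, 148, 147, 147, 136, 106, 77, 71, 65, 65, 73, 81, 88, 94, 96, 122, 163, 183, 186, 184, 182, 181, 181, 181, 172, 147, 106, 68, 56, 56, 56, 55, 55, 56, 54, 55, 54]
260 321 [169, 167, 163, 159, 156, 153, 148, 133, 107, 84, 78, 83, 88, 89, 92, 89, 95, 108, 107, 95, 81, 76, 76, 79, 81, 89, 114, 145, 162, 151, 109, 67, 52, 51, 51, 52, 52, 50, 51, 52]
arm -0.16946152 edge -0.14320949 46 lever 0.42196155 0.42625204
```

```bash
python3 - <<'E'
from h import *
import pickle
c=pickle.load(open('c1.pkl','rb'));g=cv2.cvtColor(cv2.imread('pics/w2.png'),cv2.COLOR_BGR2GRAY).astype(float)
P=[]
for v in range(246,272,2):
    m=int(403+(v-236)*14/41);t=115
    i=m
    while g[v,i]>t and i>m-15:i-=1
    j=m
    while g[v,j]>t and j<m+15:j+=1
    print(v,m,i,j,end='; ')
    if j-i<14:P.append(ray(c,(i+j)/2,v,.0615)[:2]*1000)
L=cv2.fitLine(np.array(P,np.float32),cv2.DIST_HUBER,0,.01,.01).ravel();s=np.sign(L[0]);print(len(P),'rest phi',np.arctan2(s*L[1],s*L[0])+.1475)
k=read_state();print(k['time'],k['contact_force'])
E
```

```text
246 406 402 413; 248 407 402 413; 250 407 403 414; 252 408 404 415; 254 409 404 415; 256 409 394 416; 258 410 395 417; 260 411 406 417; 262 411 407 418; 264 412 407 418; 266 413 408 419; 268 413 409 420; 270 414 409 420; 11 rest phi 0.4025998
25.0 [-0.07059398  0.39243779 -0.17513848]
```

The same arm fit on the rest image gives 0.403 against the known 0.40, so the current reading of about 0.424 can be trusted. Handing in.

```bash
python3 -c "
from rig import ticket
print(ticket.hand_in())"
```

```text
the job is handed in; nothing more can be done
None
```

The job is handed in, with no verdict shown: the long block lies flat in the chamber, the cover is shut with the lever at about 0.42 rad by camera (just past the 0.40 click), and the arm has let go and is clear, at about 25 s of the 67 s limit; the other two blocks were not touched.

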